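Set the slider of a measuring rail against the red stop

TASK

Set the blue slider on the bench's measuring rail to the red stop: with the fingertips press down the yellow pad in its middle to free the brake and, keeping the pad pressed, push the slider gently along the rail until it butts against the red stop (not the grey one). Then let go so that the pad springs up and the brake holds it there. Do not grip or force the slider, and leave the other things on the bench where they are.

Things in the scene. Friction and masses are not known exactly. Their poses are not given: they have to be found in the camera images.
- rail: Aluminium measuring rail screwed flat to the bench, 500 mm long, 50 mm wide, 30 mm high, with tick marks and a black foot at each end. Origin: centre of its underside, on the bench. Its y axis runs along the rail (the slider moves along it, either way); z is up.
- slider: Blue slider astride the rail, captive, 100 mm long along it, 70 mm wide. Origin: its centre, at bench height; axes as the rail's. The last 20 mm at each end rise to 62 mm above the bench; the open seat between is 60 mm long, its floor 42 mm high, with the yellow pad in it. A brake holds it against 40 N or more; with the pad pressed it slides with 1 N, dragged by the pad or pushed at a raised end.
- pad_top (a point): Centre of the top face of the yellow release pad in the middle of the slider, 50 mm long along the rail, 44 mm wide, its top 50 mm above the bench when up (12 mm below the tops of the raised ends). It moves with the pad. Axes as the rail's.
- pad (a joint): How far the release pad is pressed down, in m: 0 up, 0.007 fully down on a rigid stop. It is sprung: the force rises to about 5 N over the first 3 mm, then slowly to 6.5 N at 7 mm. The brake is fully free from about 3.5 mm down (4 to 6 mm is a good depth to keep), and grips again as the pad comes up.
- red_stop: The red stop, a block clamped rigidly astride the rail: 24 mm long along the rail, 76 mm wide, 67 mm high with its screw head. Origin: at its centre, at bench height, on the rail's centre line. It may be on either side of the slider. When the slider butts against it, the slider's centre and this origin are 62 mm apart horizontally.
- grey_stop: The grey stop, the same block in grey, on the other side of the slider. Not the one wanted.
- spool: Bystander: reel of solder with blue flanges, standing on end, 52 mm diameter, 42 mm high, loose, beside the rail on its far side. Origin: centre of its underside.
- offcut: Bystander: pale wooden offcut, 40 x 75 x 22 mm high, loose, beside the rail on its far side. Origin: centre of its underside.
- bush: Bystander: small brass flanged bush standing on its flange, 36 mm diameter, 28 mm high, loose, beside the rail on the robot's side. Origin: centre of its underside.
- screwdriver: Bystander: screwdriver lying on the bench, about 20 cm long, loose, elsewhere on the bench. Origin: on its axis, about at bench height.
- motor: Bystander: black electric motor standing on end, 68 mm diameter, 101 mm high with its shaft, loose, elsewhere on the bench. Origin: centre of its underside.
- spraycan: Bystander: spray can with a red cap, standing, 52 mm diameter, 150 mm high, loose, elsewhere on the bench. Origin: centre of its underside.
Not all that is in view belongs to the job. Of the things that look like the red_stop, take the one that is farthest to the robot's left at the start.

How it is judged:
By the outcome, as a careful person would: the job done as asked, in the order asked, and still so for the second after the job is handed in, with the robot touching nothing.
It also fails if it takes over 42 s, if anything falls off the work surface, if the arm or the gripper's body presses on something with over 40 N, if the wrist force passes 120 N, or if a joint passes its speed limit or range.

ROBOT

A 6-joint arm with a two-finger parallel gripper is mounted at the origin on the work surface. World frame = base frame: x ahead of the robot, y to its left, z up, the work surface at z = 0. Lengths are in mm, angles in rad, forces in N, time in s.
With the tool pointing down it reaches from about 300 to 775 mm from the base axis. Payload 14.6 kg.
Tool frame: the origin (TCP) lies on the front face of the gripper's body, between the roots of the fingers; the fingertips stand 97 mm ahead of it and the grasp point (between the pads) lies 78 mm ahead of it; z points along the fingers, y is the direction in which the jaws open and shut (so a half turn about z gives the same grasp; the last joint's range is limited). The gripper opens to 94 mm and grips with 3 to 60 N. Pads are 16 mm wide; open, the fingers measure 119 mm over their backs; the gripper's body (75 mm by 177 mm) begins 78 mm behind the grasp point.
Start: joints at [1.241, 0.3, 1.521, -0, 1.321, -0.067], TCP at [142.88, 531.108, 302.646] pointing down, gripper open.
Joint ranges: [-3.03, 3.03], [-0.79, 2.21], [0.23, 2.52], [-1.04, 4.18], [0, 3.07], [-2.55, 2.55]. Speed limits (rad/s): [2.22, 2.22, 2.57, 3.14, 3.14, 3.14].

INTERFACE

Orientations are given as [roll, pitch, yaw] about the fixed x, y, z axes, in that order (R = Rz(yaw) Ry(pitch) Rx(roll)).
In Python, from cell import manip, eyes, finder gives the robot as it stands.
- The arm moves only by the tool drive_tool, never from a script. Its argument "rows" is a list of rows, each an object with "offset": the shift along the tool's x, y, z in mm, a list of three; "spin": the turn about the tool's z in degrees; "jaw": the finger opening in mm, from 0 to 94. In form: [{"offset": [dx, dy, dz], "spin": spin, "jaw": jaw}, ...]. A call has 1 to 20 rows; each row shifts and turns the commanded pose from where the row before left it, along the tool's axes as they then stand; what a row does not reach is not made up. A row lasts 1/10 s, in which the tool goes at most 50 mm and 8.59 degrees, less where a joint would pass 70% of its speed; a pose out of reach is approached as far as the arm can. A call is refused whole if a number of a shift passes 50 or a number of a turn 8.59, either way. A call with a gripper value outside its range is refused whole. The fingers move at their own pace and stop on an object; "force" is the grip in N (left out, the last holds). Time passes only in rows, so rows that do not move let the fingers close. It gives the time, the measured TCP pose, the force and the opening at its end, in the units of the state.
- manip.read_state(): the state, without advancing time (a new reading comes with each control period).
- eyes.camera(name): name is "scene" or "side" or "wrist"; returns a dict with "color" (400x640x3 uint8, blue, green, red), "depth" (400x640 float32, mm along the optical axis (not along the pixel's ray), 0 where there is no reading), "vfov" (degrees; the focal length in pixels is half the picture's height over the tangent of half this angle, whatever the lens; pixels are square), "cx", "cy" (the principal point, pixels), "D" ([k1, k2, p1, p2, k3] as OpenCV has them; the pictures are not rectified), "rvec" (rotation vector, rad) and "tvec" (3), from world to camera coordinates, as OpenCV has them. Camera axes: x right, y down, z forward; pixel columns grow to the right and rows downward; lengths in mm; the calibration is good to about 2 mm. A picture is of the moment at which its call begins.
- manip.sign_off(): hands the job in, once; it reports no verdict.
Trained networks look in the newest picture that a camera, given by its name, has taken for a name from the list of things; names that differ only in an ending like _2 or _b are one class to them, and where a whole thing is asked for, a point or a joint stands for the part that bears it (a point fixed in the world has none). Each returns a list of dicts, best first, with "p" (0 to 1); they miss things now and then, are a little off and sometimes report something else, mostly with a low value. They report only what shows in the picture. A call takes as long as a camera call. They do not tell look-alikes from the thing itself.
- finder.find_in(camera, target): "uv" ([column, row] in pixels, amid what is visible of it).
The state is a dict: "clock": time; "joints": joint angles; "qd": joint speeds; "effort": joint torques, N m; "eef_pos": TCP position; "eef_rot": TCP orientation; "wrist_force": force on the tool from outside, world axes, zero at the start; "moment": the same for the moment, N m; "finger_gap": finger opening in mm.
Only numpy, scipy, OpenCV 4.12 (cv2) and the standard library are available. Lean on these libraries where they do the work, as an engineer would, in place of code of your own. Each camera call takes 0.05 s, during which the arm holds its last target. There are 200 camera calls.

## Working session

There is one attempt and no reset: what is moved stays moved. The work goes in short steps, Python scripts to look and compute and a tool call to move; the robot and the scene stay as the last step left them, time stands still between calls to the robot, and variables do not carry over. Pictures are saved under pics/ and viewed, about 8 in all and at most 12, crops included, and the job is handed in when it is done.

Besides the shell and the picture viewer there is one more tool, called after "Call:" as name(argument=value, ...), one argument or row to a line, values as JSON. drive_tool: Moves the arm, as the interface text tells. Its arguments: {"type":"object","properties":{"rows":{"type":"array","items":{"type":"object","properties":{"offset":{"type":"array","items":{"type":"number"}},"spin":{"type":"number"},"jaw":{"type":"number"}}}},"force":{"type":"number"}},"required":["rows"]}

```bash
mkdir -p pics; ls; cat > h.py <<'E'
import cv2, numpy as np
from cell import manip, eyes, finder
def K(c):
    f=c["color"].shape[0]/2/np.tan(np.radians(c["vfov"])/2)
    return np.array([[f,0,c["cx"]],[0,f,c["cy"]],[0,0,1.]])
def ray(c,uv):
    p=cv2.undistortPoints(np.array([[uv]],float),K(c),np.array(c["D"],float))[0,0]
    R=cv2.Rodrigues(np.array(c["rvec"],float))[0]; t=np.array(c["tvec"],float).ravel()
    return p,R,t
def at_z(c,uv,z):
    p,R,t=ray(c,uv); o=-R.T@t; d=R.T@np.array([p[0],p[1],1]); return o+d*(z-o[2])/d[2]
def at_d(c,uv):
    p,R,t=ray(c,uv); u,v=np.round(uv).astype(int)
    w=c["depth"][max(v-1,0):v+2,max(u-1,0):u+2]; w=w[w>0]
    if not len(w): return None
    d=np.median(w); return R.T@(np.array([p[0]*d,p[1]*d,d])-t)
E
python3 - <<'E'
from h import *
s=manip.read_state(); print({k:np.round(v,3).tolist() for k,v in s.items()})
for n in ["scene","side"]:
    c=eyes.camera(n); cv2.imwrite(f"pics/{n}0.png",c["color"])
    for t in ["red_stop","grey_stop","slider","pad_top","rail"]:
        for r in finder.find_in(n,t):
            if r["p"]>.15:
                q=at_d(c,r["uv"]); print(n,t,np.round(r["uv"]),round(r["p"],2),None if q is None else np.round(q))
E
```

```text
pics
{'clock': 0.0, 'joints': [1.241, 0.3, 1.522, -0.0, 1.321, -0.067], 'qd': [-0.0, -0.001, -0.001, 0.001, 0.001, -0.002], 'effort': [0.002, -53.18, -35.274, 0.071, 0.024, -0.0], 'eef_pos': [142.835, 530.972, 302.073], 'eef_rot': [-3.14, -0.0, 2.879], 'wrist_force': [-1.333, -0.106, 0.351], 'moment': [-0.064, 0.04, 0.0], 'finger_gap': 93.558}
scene red_stop [221. 223.] 0.85 [ 365. -142.   60.]
scene red_stop [359. 283.] 0.78 [729. -91.  58.]
scene red_stop [339. 193.] 0.67 [555. 110.  55.]
scene grey_stop [239. 285.] 0.73 [ 513. -246.   61.]
scene slider [294. 236.] 0.76 [534. -66.  49.]
scene pad_top [290. 232.] 0.67 [519. -61.  51.]
scene rail [283. 245.] 0.93 [ 532. -108.   62.]
side red_stop [387. 210.] 0.94 [703. -92.  42.]
side red_stop [294. 183.] 0.91 [540. 109.  52.]
side red_stop [262. 265.] 0.75 [ 346. -150.   42.]
side grey_stop [347. 268.] 0.72 [ 496. -247.   54.]
side slider [316. 223.] 0.79 [510. -75.  49.]
side pad_top [315. 216.] 0.62 [523. -49.  50.]
side rail [327. 243.] 0.92 [ 512. -129.   30.]
```

View pics/scene0.png

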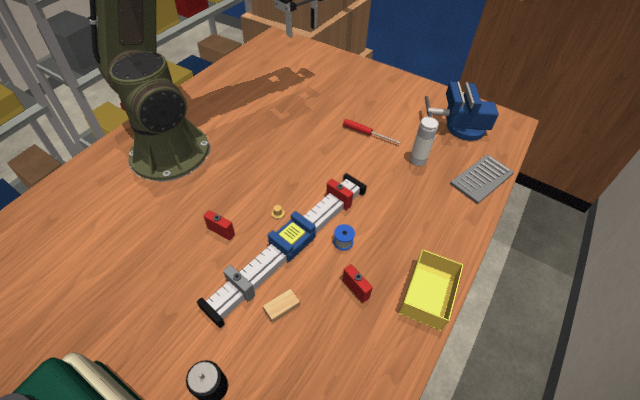

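View pics/side0.png

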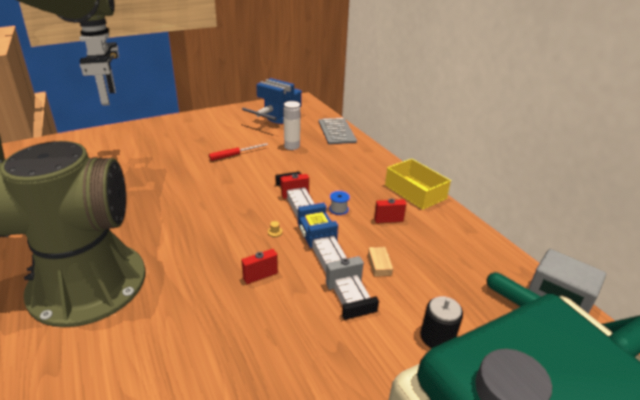

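Scene view: the red blocks are at (339,193) on the rail (y≈+110), (221,223) loose (y≈−142) and (359,283) loose (y≈−91). The slider with its yellow pad is at (292,234) and the grey stop at (239,285). The side view agrees. The one farthest to the robot's left is the block on the rail at (339,193). I'll go above the slider with the jaws closed and check it close up.

Call:
drive_tool(
  rows=[
    {"offset": [-20,-18,0],"spin": 0,"jaw": 0},
    {"offset": [-35,-32,0],"spin": 0,"jaw": 0},
    {"offset": [-35,-32,0],"spin": 0,"jaw": 0},
    {"offset": [-35,-32,0],"spin": 0,"jaw": 0},
    {"offset": [-35,-32,0],"spin": 0,"jaw": 0},
    {"offset": [-35,-32,0],"spin": 0,"jaw": 0},
    {"offset": [-35,-32,0],"spin": 0,"jaw": 0},
    {"offset": [-35,-32,0],"spin": 0,"jaw": 0},
    {"offset": [-35,-32,0],"spin": 0,"jaw": 0},
    {"offset": [-35,-32,0],"spin": 0,"jaw": 0},
    {"offset": [-35,-32,0],"spin": 0,"jaw": 0},
    {"offset": [-35,-32,0],"spin": 0,"jaw": 0},
    {"offset": [-35,-32,0],"spin": 0,"jaw": 0},
    {"offset": [-35,-32,0],"spin": 0,"jaw": 0},
    {"offset": [-30,-27,0],"spin": 0,"jaw": 0},
    {"offset": [-15,-14,0],"spin": 0,"jaw": 0},
    {"offset": [0,0,0],"spin": 0,"jaw": 0},
    {"offset": [0,0,0],"spin": 0,"jaw": 0},
    {"offset": [0,0,0],"spin": 0,"jaw": 0},
  ],
)

```text
clock: 2.5
eef_pos: [521.3, -61.8, 302.8]
eef_rot: [3.142, 0.0, 2.88]
wrist_force: [0.1, 0.3, -0.8]
finger_gap: 0.7
```

```bash
python3 - <<'E'
from h import *
s=manip.read_state(); print({k:np.round(s[k],3).tolist() for k in ("clock","eef_pos","eef_rot","wrist_force","finger_gap")})
c=eyes.camera("wrist"); cv2.imwrite("pics/w1.png",c["color"]); np.save("pics/w1.npy",c,allow_pickle=True)
R=cv2.Rodrigues(np.array(c["rvec"]))[0]; print("cam",-R.T@np.ravel(c["tvec"]))
for t in ["red_stop","grey_stop","slider","pad_top"]:
    for r in finder.find_in("wrist",t):
        if r["p"]>.15:
            q=at_d(c,r["uv"]); print(t,np.round(r["uv"]),round(r["p"],2),None if q is None else np.round(q))
E
```

```text
{'clock': 2.5, 'eef_pos': [521.278, -61.833, 302.782], 'eef_rot': [3.142, 0.0, 2.88], 'wrist_force': [0.056, 0.265, -0.805], 'finger_gap': 0.696}
cam [448.93359035 -41.92023343 385.61752858]
red_stop [511. 158.] 0.89 [543. 113.  62.]
red_stop [193.  32.] 0.71 [ 370. -128.   59.]
grey_stop [138. 202.] 0.79 [ 494. -226.   63.]
slider [320. 180.] 0.59 [520. -59.  51.]
pad_top [319. 177.] 0.95 [517. -59.  51.]
```

View pics/w1.png

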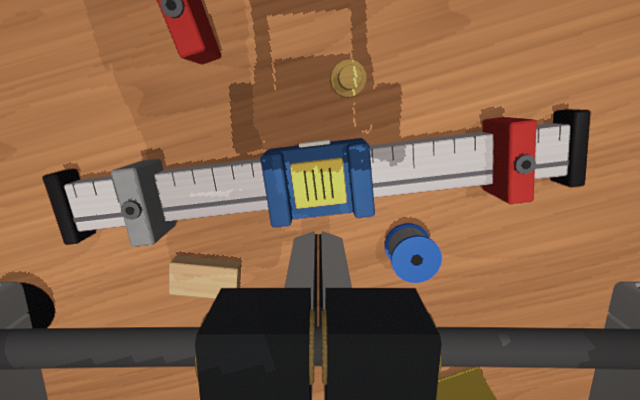

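Wrist view: the pad is at (319,184), the red stop on the rail at (515,160) and the grey stop at (135,205). The loose red block is at (187,30), off the rail. The target is confirmed. Next I'll measure the pad centre and rail direction from the point cloud.

```bash
cat >> h.py <<'E'
def cloud(c):
    h,w=c["depth"].shape; u,v=np.meshgrid(np.arange(w),np.arange(h))
    p=cv2.undistortPoints(np.stack([u,v],-1).reshape(-1,1,2).astype(float),K(c),np.array(c["D"],float)).reshape(h,w,2)
    R=cv2.Rodrigues(np.array(c["rvec"],float))[0]; t=np.array(c["tvec"],float).ravel()
    d=c["depth"].astype(float)
    return (np.dstack([p[...,0]*d,p[...,1]*d,d])-t)@R
def rect(P,m):
    q=P[m][:,:2].astype(np.float32); r=cv2.minAreaRect(q); return np.round(r[0],1),np.round(r[1],1),round(r[2],1),len(q),np.round(np.median(P[m][:,2]),1)
E
python3 - <<'E'
from h import *
c=np.load("pics/w1.npy",allow_pickle=True).item(); P=cloud(c); d=c["depth"]>0
hsv=cv2.cvtColor(c["color"],cv2.COLOR_BGR2HSV); H,S,V=cv2.split(hsv)
box=np.zeros(d.shape,bool); box[130:235,40:600]=1
def clean(m): return cv2.morphologyEx(m.astype(np.uint8),cv2.MORPH_OPEN,np.ones((3,3),np.uint8))>0
Z=P[...,2]; X=np.arange(640)[None]*np.ones((400,1))
y=clean(box&d&(H>20)&(H<35)&(S>120)&(X>280)&(X<355)&(Z>45)); print("pad",rect(P,y))
b=clean(box&d&(H>100)&(H<125)&(S>100)&(Z>58)&(X<380)); print("slider ends",rect(P,b))
r=clean(box&d&((H<8)|(H>172))&(S>150)&(Z>50)&(X>480)); print("red",rect(P,r))
g=clean(box&d&(X>105)&(X<165)&(Z>50)); print("grey",rect(P,g))
E
```

```text
pad (array([523.2, -61.3]), array([49.3, 43.8]), 81.6, 2179, np.float64(50.3))
slider ends (array([522.9, -60.8]), array([98.7, 68.5]), 81.8, 2995, np.float64(62.7))
red (array([553., 120.]), array([24.3, 68.6]), 81.8, 1972, np.float64(62.3))
grey (array([ 494.7, -232.8]), array([24.2, 69.1]), 81.7, 2131, np.float64(62.6))
```

Call:
drive_tool(
  rows=[
    {"offset": [-1.5,1.2,10],"spin": -6.2,"jaw": 0},
    {"offset": [0,0,30],"spin": 0,"jaw": 0},
    {"offset": [0,0,30],"spin": 0,"jaw": 0},
    {"offset": [0,0,30],"spin": 0,"jaw": 0},
    {"offset": [0,0,25],"spin": 0,"jaw": 0},
    {"offset": [0,0,15],"spin": 0,"jaw": 0},
    {"offset": [0,0,5],"spin": 0,"jaw": 0},
    {"offset": [0,0,0],"spin": 0,"jaw": 0},
    {"offset": [0,0,0],"spin": 0,"jaw": 0},
  ],
)

```text
clock: 3.65
eef_pos: [523.7, -61.9, 158.6]
eef_rot: [-3.142, 0.001, 2.987]
wrist_force: [-0.2, -0.6, -1.0]
finger_gap: 0.5
```

```bash
python3 - <<'E'
from h import *
for i in range(3):
    c=eyes.camera("wrist"); s=manip.read_state(); print(np.round(s["eef_pos"],2),np.round(s["eef_rot"],3),np.round(s["wrist_force"],2))
cv2.imwrite("pics/w2.png",c["color"])
E
```

```text
[523.77 -61.9  158.68] [-3.142e+00  2.000e-03  2.987e+00] [-0.18 -0.36  0.14]
[523.74 -61.93 158.65] [-3.142e+00  2.000e-03  2.987e+00] [-0.18  0.25  0.69]
[523.68 -61.93 158.53] [-3.142e+00  1.000e-03  2.987e+00] [ 0.52 -0.05  0.7 ]
```

View pics/w2.png

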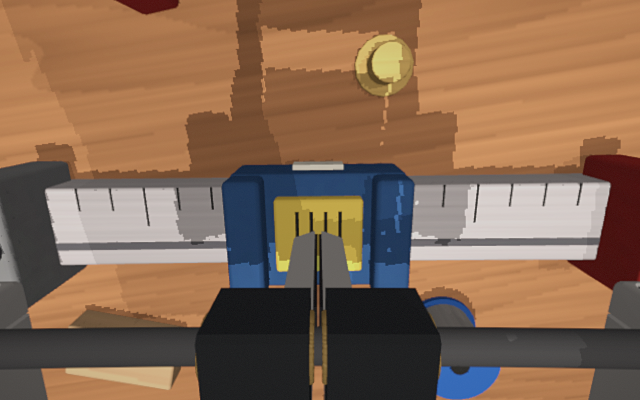

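Wrist view: the closed fingertips are at about (318,240), over the middle of the pad, and parallel to the rail. I'll lower to first contact and watch the force.

Call:
drive_tool(
  rows=[
    {"offset": [0,0,6],"spin": 0,"jaw": 0},
    {"offset": [0,0,4],"spin": 0,"jaw": 0},
    {"offset": [0,0,2],"spin": 0,"jaw": 0},
    {"offset": [0,0,1],"spin": 0,"jaw": 0},
    {"offset": [0,0,0],"spin": 0,"jaw": 0},
    {"offset": [0,0,0],"spin": 0,"jaw": 0},
  ],
)

```text
clock: 4.4
eef_pos: [523.4, -61.9, 144.9]
eef_rot: [-3.142, -0.0, 2.987]
wrist_force: [-2.8, 0.6, 5.9]
finger_gap: 0.6
```

Call:
drive_tool(
  rows=[
    {"offset": [0,0,1],"spin": 0,"jaw": 0},
    {"offset": [0,0,0],"spin": 0,"jaw": 0},
    {"offset": [0,0,0],"spin": 0,"jaw": 0},
  ],
)

```text
clock: 4.7
eef_pos: [523.4, -61.9, 143.9]
eef_rot: [-3.142, -0.0, 2.987]
wrist_force: [-2.6, -0.1, 5.4]
finger_gap: 1.0
```

Call:
drive_tool(
  rows=[
    {"offset": [0,0,1],"spin": 0,"jaw": 0},
    {"offset": [0,0,0],"spin": 0,"jaw": 0},
    {"offset": [0,0,0],"spin": 0,"jaw": 0},
  ],
)

```text
clock: 5.0
eef_pos: [523.4, -61.9, 142.9]
eef_rot: [3.142, -0.0, 2.987]
wrist_force: [-2.7, 0.2, 5.9]
finger_gap: 0.8
```

Call:
drive_tool(
  rows=[
    {"offset": [0,0,1],"spin": 0,"jaw": 0},
    {"offset": [0,0,0],"spin": 0,"jaw": 0},
    {"offset": [0,0,0],"spin": 0,"jaw": 0},
  ],
)

```text
clock: 5.3
eef_pos: [523.4, -61.9, 141.9]
eef_rot: [-3.142, -0.0, 2.987]
wrist_force: [-2.6, 0.8, 6.3]
finger_gap: 0.3
```

Call:
drive_tool(
  rows=[
    {"offset": [0,1,-0.7],"spin": 0,"jaw": 0},
    {"offset": [0,2,0],"spin": 0,"jaw": 0},
    {"offset": [0,3,0],"spin": 0,"jaw": 0},
    {"offset": [0,4,0],"spin": 0,"jaw": 0},
    {"offset": [0,4,0],"spin": 0,"jaw": 0},
    {"offset": [0,3,0],"spin": 0,"jaw": 0},
    {"offset": [0,2,0],"spin": 0,"jaw": 0},
    {"offset": [0,1,0],"spin": 0,"jaw": 0},
    {"offset": [0,0,0],"spin": 0,"jaw": 0},
  ],
)

```text
clock: 6.2
eef_pos: [526.3, -42.0, 142.5]
eef_rot: [-3.142, -0.001, 2.987]
wrist_force: [-3.8, 0.9, 5.8]
finger_gap: 0.6
```

```bash
cat >> h.py <<'E'
def gap():
    "slider/stop positions along the rail from the scene camera"
    c=eyes.camera("scene"); out={}
    for t in ["slider","pad_top","red_stop"]:
        out[t]=[(np.round(r["uv"]).tolist(),round(r["p"],2),np.round(at_z(c,r["uv"],50)).tolist()) for r in finder.find_in("scene",t)[:3]]
    return c,out
E
python3 - <<'E'
from h import *
c,o=gap(); print(o); s=manip.read_state(); print(s["clock"],np.round(s["wrist_force"],1))
w=eyes.camera("wrist"); cv2.imwrite("pics/w3.png",w["color"])
E
```

```text
{'slider': [([305.0, 233.0], 0.69, [551.0, -44.0, 50.0])], 'pad_top': [([298.0, 230.0], 0.52, [533.0, -46.0, 50.0])], 'red_stop': [([341.0, 193.0], 0.93, [558.0, 115.0, 50.0]), ([222.0, 222.0], 0.79, [359.0, -133.0, 50.0]), ([359.0, 284.0], 0.77, [728.0, -91.0, 50.0])]}
6.4 [-3.6  1.   4.2]
```

View pics/w3.png

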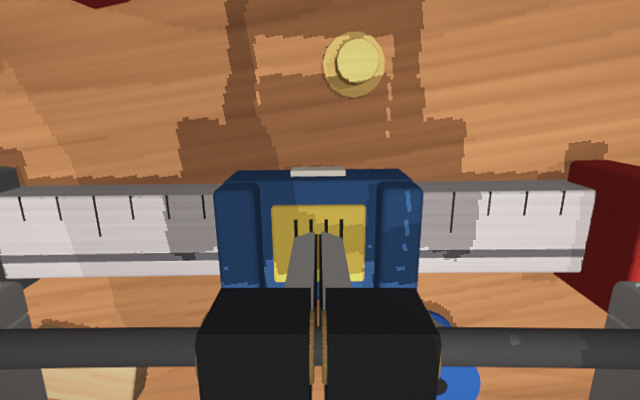

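Wrist view: the slider has travelled with the fingers. The pad at (318,245) is still centred, with about 100 mm left to the red stop. I'll continue.

Call:
drive_tool(
  rows=[
    {"offset": [0,2,0],"spin": 0,"jaw": 0},
    {"offset": [0,3,0],"spin": 0,"jaw": 0},
    {"offset": [0,4,0],"spin": 0,"jaw": 0},
    {"offset": [0,5,0],"spin": 0,"jaw": 0},
    {"offset": [0,5,0],"spin": 0,"jaw": 0},
    {"offset": [0,5,0],"spin": 0,"jaw": 0},
    {"offset": [0,5,0],"spin": 0,"jaw": 0},
    {"offset": [0,5,0],"spin": 0,"jaw": 0},
    {"offset": [0,5,0],"spin": 0,"jaw": 0},
    {"offset": [0,5,0],"spin": 0,"jaw": 0},
    {"offset": [0,5,0],"spin": 0,"jaw": 0},
    {"offset": [0,5,0],"spin": 0,"jaw": 0},
    {"offset": [0,5,0],"spin": 0,"jaw": 0},
    {"offset": [0,5,0],"spin": 0,"jaw": 0},
    {"offset": [0,5,0],"spin": 0,"jaw": 0},
    {"offset": [0,5,0],"spin": 0,"jaw": 0},
    {"offset": [0,5,0],"spin": 0,"jaw": 0},
    {"offset": [0,4,0],"spin": 0,"jaw": 0},
    {"offset": [0,2,0],"spin": 0,"jaw": 0},
    {"offset": [0,1,0],"spin": 0,"jaw": 0},
  ],
)

```text
clock: 8.45
eef_pos: [539.4, 43.0, 142.4]
eef_rot: [-3.141, -0.001, 2.987]
wrist_force: [-5.0, 0.3, 5.5]
finger_gap: 0.5
```

```bash
python3 - <<'E'
from h import *
w=eyes.camera("wrist"); cv2.imwrite("pics/w4.png",w["color"])
s=manip.read_state(); print(s["clock"],np.round(s["eef_pos"],1),np.round(s["wrist_force"],1))
E
```

```text
8.5 [539.4  43.1 142.5] [-5.2  0.8  5.9]
```

View pics/w4.png

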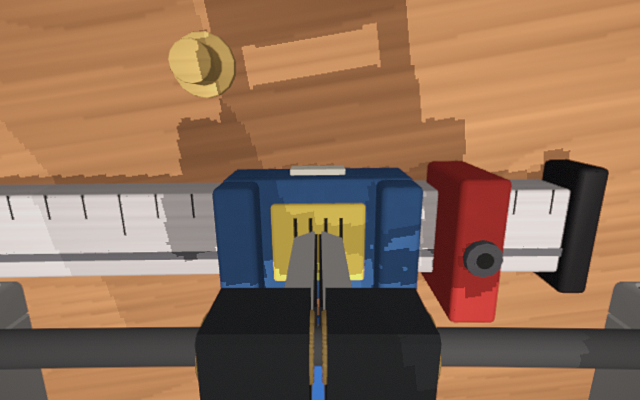

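Wrist view: the slider's leading edge is at (420,230) and the red stop's face at (432,230), a gap of about 15 mm. I'll approach slowly and ease the small sideways force.

Call:
drive_tool(
  rows=[
    {"offset": [0.1,1.5,0],"spin": 0,"jaw": 0},
    {"offset": [0.1,2,0],"spin": 0,"jaw": 0},
    {"offset": [0.1,2,0],"spin": 0,"jaw": 0},
    {"offset": [0.1,2,0],"spin": 0,"jaw": 0},
    {"offset": [0.1,2,0],"spin": 0,"jaw": 0},
    {"offset": [0.1,1.5,0],"spin": 0,"jaw": 0},
    {"offset": [0,1,0],"spin": 0,"jaw": 0},
  ],
)

```text
clock: 9.2
eef_pos: [540.9, 54.8, 142.6]
eef_rot: [-3.141, -0.0, 2.987]
wrist_force: [-3.1, -1.2, 6.1]
finger_gap: 0.2
```

Call:
drive_tool(
  rows=[
    {"offset": [0,1,0],"spin": 0,"jaw": 0},
    {"offset": [0,1,0],"spin": 0,"jaw": 0},
    {"offset": [0,0,0],"spin": 0,"jaw": 0},
  ],
)

```text
clock: 9.5
eef_pos: [541.2, 56.8, 142.6]
eef_rot: [-3.142, -0.0, 2.987]
wrist_force: [-3.0, -0.2, 5.5]
finger_gap: 0.5
```

Call:
drive_tool(
  rows=[
    {"offset": [0,1,0],"spin": 0,"jaw": 0},
    {"offset": [0,1,0],"spin": 0,"jaw": 0},
    {"offset": [0,0,0],"spin": 0,"jaw": 0},
  ],
)

```text
clock: 9.8
eef_pos: [541.5, 58.8, 142.6]
eef_rot: [-3.142, -0.0, 2.987]
wrist_force: [-3.3, 0.2, 6.2]
finger_gap: 0.3
```

Call:
drive_tool(
  rows=[
    {"offset": [0,1,0],"spin": 0,"jaw": 0},
    {"offset": [0,1,0],"spin": 0,"jaw": 0},
    {"offset": [0,0,0],"spin": 0,"jaw": 0},
  ],
)

```text
clock: 10.1
eef_pos: [542.0, 60.5, 142.7]
eef_rot: [-3.141, 0.0, 2.987]
wrist_force: [-2.3, -3.6, 5.9]
finger_gap: 0.4
```

```bash
python3 - <<'E'
from h import *
w=eyes.camera("wrist"); cv2.imwrite("pics/w5.png",cv2.resize(w["color"][140:340,200:540],None,fx=2,fy=2))
s=manip.read_state(); print(s["clock"],np.round(s["eef_pos"],1),np.round(s["wrist_force"],1))
E
```

```text
10.15 [542.   60.5 142.7] [-2.8 -3.1  5.8]
```

View pics/w5.png

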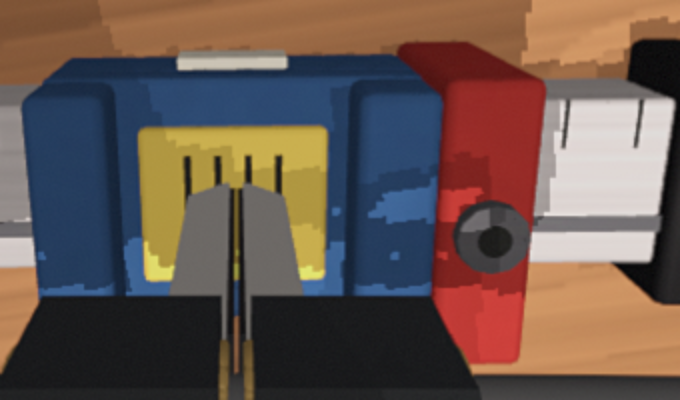

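The along-rail force stepped up to −3.5 N at about 122 mm of travel (predicted 121 mm). In the crop the slider's edge meets the red stop's face at (440,180). I'll confirm with 1 mm more, then lift straight off.

Call:
drive_tool(
  rows=[
    {"offset": [0,0.5,0],"spin": 0,"jaw": 0},
    {"offset": [0,0.5,0],"spin": 0,"jaw": 0},
    {"offset": [0,0,0],"spin": 0,"jaw": 0},
    {"offset": [0,0,0],"spin": 0,"jaw": 0},
  ],
)

```text
clock: 10.55
eef_pos: [542.2, 61.3, 142.7]
eef_rot: [-3.141, 0.001, 2.987]
wrist_force: [-1.0, -3.3, 6.3]
finger_gap: 0.3
```

Call:
drive_tool(
  rows=[
    {"offset": [0,0,-1],"spin": 0,"jaw": 0},
    {"offset": [0,0,-1],"spin": 0,"jaw": 0},
    {"offset": [0,0,-1],"spin": 0,"jaw": 0},
    {"offset": [0,0,-2],"spin": 0,"jaw": 0},
    {"offset": [0,0,-4],"spin": 0,"jaw": 0},
    {"offset": [0,0,-10],"spin": 0,"jaw": 0},
    {"offset": [0,0,-20],"spin": 0,"jaw": 0},
    {"offset": [0,0,-30],"spin": 0,"jaw": 0},
    {"offset": [0,0,-30],"spin": 0,"jaw": 0},
    {"offset": [0,0,-30],"spin": 0,"jaw": 0},
    {"offset": [0,0,-20],"spin": 0,"jaw": 0},
    {"offset": [0,0,0],"spin": 0,"jaw": 0},
    {"offset": [0,0,0],"spin": 0,"jaw": 0},
  ],
)

```text
clock: 11.85
eef_pos: [541.8, 61.8, 291.1]
eef_rot: [3.142, 0.0, 2.987]
wrist_force: [0.5, -0.2, -0.2]
finger_gap: 0.4
```

```bash
python3 - <<'E'
from h import *
s=manip.read_state(); print(s["clock"],np.round(s["eef_pos"],1),np.round(s["wrist_force"],1))
c=eyes.camera("wrist"); cv2.imwrite("pics/w6.png",c["color"]); P=cloud(c); d=c["depth"]>0
H,S,V=cv2.split(cv2.cvtColor(c["color"],cv2.COLOR_BGR2HSV)); Z=P[...,2]
near=d&(np.abs(P[...,0]-545)<60)&(np.abs(P[...,1]-80)<120)
def clean(m): return cv2.morphologyEx(m.astype(np.uint8),cv2.MORPH_OPEN,np.ones((3,3),np.uint8))>0
a=rect(P,clean(near&(H>20)&(H<35)&(S>120)&(Z>40)&(Z<60)&(P[...,1]<90))); print("pad",a)
b=rect(P,clean(near&(H>100)&(H<125)&(S>100)&(Z>58)&(Z<70))); print("slider",b)
r=rect(P,clean(near&((H<8)|(H>172))&(S>150)&(Z>50)&(Z<75))); print("red",r, np.linalg.norm(np.subtract(r[0],b[0])))
E
```

```text
11.85 [541.8  61.8 291.1] [ 0.5 -0.2 -0.2]
pad (array([540.8,  60.2]), array([49.5, 43.8]), 81.6, 2397, np.float64(50.3))
slider (array([540.4,  60.6]), array([98.8, 68.5]), 81.8, 3260, np.float64(62.7))
red (array([549.3, 121.2]), array([23.3, 74.6]), 82.2, 1793, np.float64(62.7)) 61.250061224459195
```

View pics/w6.png

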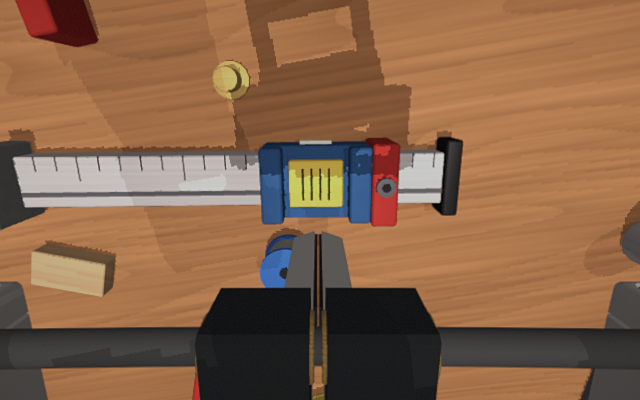

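Wrist view: the slider (edge at x≈372) sits against the red stop at (385,185) with no gap. The pad at (317,183) is up, with its top at 50.3 mm. The bush, offcut and spool are undisturbed. Slider to stop centre measures 61.3 mm (nominal 62). I'll hand in.

```bash
python3 -c "
from cell import manip
print(manip.sign_off())"
```

```text
the job is handed in; nothing more can be done
None
```

The slider is set against the red stop on the rail, the block farthest to the robot's left, and the job is handed in. I pressed the pad about 4.5 to 5 mm with closed fingertips and dragged the slider gently about 122 mm along the rail. It met the stop with about 3.5 N along the rail, and I then lifted straight off. It finished at about 12 s of the 42 s allowed.

**Last checks:**
- **Position:** slider centre to stop centre measured 61.3 mm against a nominal 62 mm, which is within the calibration error. No gap shows in the wrist picture.
- **Pad and arm:** the pad top is back up at 50.3 mm, and the wrist force is about zero, so the arm touches nothing.
- **Other things:** the bush, spool and offcut look undisturbed in the wrist picture. I did not re-measure the screwdriver, motor or spray can, and the arm did not go near them.

**Disagreements:**
- The contact force suggested the pad top was about 1 mm higher than the pose reading gave, so I kept the press slightly shallower.
- A sideways force of up to 5 N built up on the fingertips during the drag, and I eased it before contact.

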